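# Hold open the dosing pump's tube clamp

### The arm

A 6-joint arm with a two-finger parallel gripper is mounted at the origin on the work surface. World frame = base frame: x ahead of the robot, y to its left, z up, the work surface at z = 0. Lengths are in m, angles in rad, forces in N, time in s.
With the tool pointing down it reaches from about 0.35 to 0.775 m from the base axis. Payload 5.5 kg.
Tool frame: the origin (TCP) lies midway between the tips of the shut fingers; the grasp point (between the pads) lies 19 mm behind it; x points along the fingers, y is the direction in which the jaws open and shut, and the axes are right-handed (so a half turn about x gives the same grasp; the last joint's range is limited). The gripper opens to 85 mm and grips with 20 to 120 N. Pads are 22 mm wide; open, the fingers measure 114 mm over their backs; the gripper's body (76 mm by 85 mm) begins 54 mm behind the grasp point. The pads swing forward as they close: fully open they stand 13 mm farther back than shut.
Start: joints at [-1.378, 0.313, 0.046, 1.304, 0, 1.431], TCP at [0.188, -0.543, 0.231] pointing down, gripper open.
Joint ranges: [-2.76, 2.76], [-0.86, 1.69], [-1.03, 1.26], [-2.2, 2.34], [-1.47, 1.5], [-3.14, 3.14]. Speed limits (rad/s): [2.57, 2.57, 3.14, 3.14, 3.14, 3.14].

### API

Orientations are given as [roll, pitch, yaw] about the fixed x, y, z axes, in that order (R = Rz(yaw) Ry(pitch) Rx(roll)).
In Python, from plant import ctrl gives the robot as it stands. The module is installed in compiled form; this text tells all that it offers.
- The arm moves only by the tool servo_tool, never from a script. Its argument "plan" is one flat list of numbers, 6 for each row, row after row: the shift along the tool's x, y, z in units of 50 mm (1.0 is 50 mm), then the turn, a rotation vector about the tool's x, y, z in units of 5 degrees (1.0 is 5 degrees). In form: [tx, ty, tz, rx, ry, rz, tx, ty, tz, rx, ry, rz, ...]. A call has 1 to 8 rows; each row is the pose to reach, as a shift and turn from the pose commanded when the call began, along the tool's axes at that moment; what a row does not reach only later rows make up. A row lasts 1/10 s, in which the tool goes at most 50 mm and 8.59 degrees, less where a joint would pass 70% of its speed; a pose out of reach is approached as far as the arm can. A call with a gripper value outside its range is refused whole. "gripper" is the gripper command: -1 is fully open, 1 is shut, values between are in proportion, set as the call begins (left out, the last holds). The fingers move at their own pace and stop on an object; the grip force is fixed at half the most. Time passes only in rows, so rows that repeat a pose let the fingers close. It gives the time, the measured TCP pose, the force and the opening at its end, in the units of the state.
- ctrl.observe(): the state, without advancing time (a new reading comes with each control period).
- ctrl.snapshot(name): name is "scene" or "top" or "wrist"; returns a dict with "color" (384x512x3 uint8, red, green, blue), "fx", "fy", "cx", "cy" (pixels), "R" (3x3) and "t" (3): a world point X has camera coordinates R X + t. Camera axes: x right, y down, z forward; pixel columns grow to the right and rows downward; lengths in m; the calibration is good to about 2 mm. The wrist camera is an equidistant fisheye: a pixel r from the principal point sees the ray r / f radians off the axis. A picture is of the moment at which its call begins. There is no depth.
- ctrl.job_done(): hands the job in, once; it reports no verdict.
The state is a dict: "time": time; "joint_pos": joint angles; "qvel": joint speeds; "joint_torque": joint torques, N m; "position": TCP position; "tool_rot": TCP orientation; "wrist_force": force on the tool from outside, world axes, zero at the start; "moment": the same for the moment, N m; "width": finger opening in m.
Only numpy, scipy, OpenCV 4.12 (cv2) and the standard library are available. Lean on these libraries where they do the work, as an engineer would, in place of code of your own. Each camera call takes 0.05 s, during which the arm holds its last target. There are 200 camera calls.

### The job

The dosing pump's lid is off so that a colleague can fit a new tube: take the yellow-handled key out of its blue stand, lower its steel tip into the blue-marked open mouth of the channel on the pump's deck, and guide it along the channel slowly and steadily, about 3 cm a second, never lifting it out. Push the orange sprung tensioner arm ahead of it with the key alone, past the ratchet click, until the arm's black centre line lies over the green bands, short of its end stop; it springs back if let go, so finish still gripping the key upright and holding the arm there. Leave everything else on the bench where it is.

Things in the scene. Friction and masses are not known exactly. Their poses are not given: they have to be found in the camera images.
- pump: White flat dosing pump, fixed, 280 x 200 x 45 mm (its own x, y, z), origin at the centre of its underside, z up. Its top is the deck, 45 mm above the bench; nothing on it reaches more than 30 mm above the deck. A straight channel with grey rails runs along pump +x at pump y = -40 mm. A roller wheel 72 mm wide is centred at pump (-30, +30) mm, an orange sprung arm crosses the channel.
- channel_mouth (a point): Middle of the channel's open mouth, on its floor (pump x = -130, y = -40, z = 45 mm); the rails are marked blue there. From here the channel runs along pump +x to a closed end at x = +90 mm: 18 mm wide between rails 12 mm high and 12 mm thick; its floor is the deck.
- tensioner (a joint): Angle q of the orange arm, rad: 0 at rest, growing as it is pushed along pump +x, end stop 0.60. At the channel a spring pushes back with about 3.5 N at rest, 6 N far in; the ratchet click (pawl at the arm's end riding over a brass tooth) adds some 2 to 3 N near 0.28 to 0.30, is past by 0.38 and does not latch. The green bands span 0.41 to 0.55.
- clamp_arm: The orange arm. Origin on its upright pivot, at deck height, pump (+20, +50) mm; its own -y runs along the bar. The bar is 12 mm wide, underside 14 mm and top 24 mm above the deck, crossing above the channel and both rails. Its centre line crosses the middle of the channel at pump x = 20 + 90 tan(q - 0.25) mm (-3 mm at rest).
- bar_mark (a point): Point on the arm's black centre line, on top of the bar, 90 mm from its pivot: near the middle of the channel.
- key: The key, loose, 60 g: a yellow square handle 18 x 18 x 50 mm on a round steel shaft 8 mm thick that projects 40 mm below it. Origin at the shaft's tip, z axis up along the shaft, x and y square to the handle's faces. At the start it stands upright in the stand, the handle resting on the stand's top.
- key_grip (a point): Centre of the key's handle, 65 mm above the tip: the place to grip it.
- key_tip (a point): Lower end of the key's steel shaft.
- stand: Blue block 50 x 50 x 55 mm, fixed, origin at the centre of its underside, with an upright 11 mm hole in its top in which the key stands; it may be on either side of the pump, the white vial rack (80 x 80 mm, 62 mm high, fixed) on the other.
- amber: Amber bottle, 60 mm wide, 120 mm high, loose; origin at its underside. Not to be disturbed.
- beaker: Glass beaker, 72 mm wide, 90 mm high, loose; origin at its underside. Not to be disturbed.
- jar: White jar with red lid, 64 mm wide, 70 mm high, loose; origin at its underside. Not to be disturbed.
- spatula: Lab spatula with blue handle lying on the bench, loose. Not to be disturbed.

How it is judged:
On the way, in this order (a step that is already met when the one before it is completed fails the run):
1. the gripped key is out of its stand (z of key_tip in the frame of stand above 0.06 m and contact force between the fingers and key above 1 N), for 0.1 s.
2. the key's tip is down in the mouth of the channel (x of key_tip in the frame of pump between -0.135 and -0.088 m and z of key_tip in the frame of pump between 0.04 and 0.053 m and y of key_tip in the frame of pump between -0.05 and -0.03 m), for 0.1 s.
3. the tip, still down, is guided along the first half of the channel's free run (x of key_tip in the frame of pump between -0.085 and -0.06 m and z of key_tip in the frame of pump between 0.04 and 0.053 m and y of key_tip in the frame of pump between -0.05 and -0.03 m), for 0.1 s.
4. and along the second half, up to the arm (x of key_tip in the frame of pump between -0.05 and -0.022 m and z of key_tip in the frame of pump between 0.04 and 0.053 m and y of key_tip in the frame of pump between -0.05 and -0.03 m), for 0.1 s.
5. the key has pushed the arm past the click (value of joint tensioner above 0.385 rad and contact force between key and clamp_arm above 1 N), for 0.1 s.
At the end, for the whole second after the job is handed in: The key alone, gripped and within 0.35 rad of upright, its tip in the channel 4 mm or more below the rail tops, holds the arm still at 0.40 to 0.56 rad (past the click, short of the stop) with over 2 N; amber bottle, beaker, jar and spatula are within 30 mm of their places (value of joint tensioner between 0.4 and 0.56 rad and velocity of joint tensioner between -0.1 and 0.1 rad/s and contact force between key and clamp_arm above 2 N and contact force between the fingers and key above 2 N and angle between key's own z axis and vertical below 0.35 rad and z of key_tip in the frame of pump between 0.04 and 0.053 m and y of key_tip in the frame of pump between -0.05 and -0.03 m and distance of each of amber, beaker, jar, spatula from where it was at the start of the episode below 0.03 m); the arm keeps its last pose, push and grip.
It fails at once if the robot's arm or fingers touched the tensioner arm (contact force between any of the arm, the fingers and clamp_arm above 1 N).
It fails at once if the key was moved faster than 12 cm/s in the channel (linear speed of key above 0.12 m/s and x of key_tip in the frame of pump between -0.13 and 0.09 m and z of key_tip in the frame of pump between 0.04 and 0.053 m and y of key_tip in the frame of pump between -0.05 and -0.03 m).
It fails at once if after meeting the arm the key was lifted out or the arm was driven onto its end stop (value of joint tensioner above 0.59 rad or (value of joint tensioner above 0.05 rad and z of key_tip in the frame of pump above 0.06 m)).
It fails at once if the key was lifted out of the channel on the way, or let in elsewhere than at the mouth (x of key_tip in the frame of pump between -0.085 and -0.02 m and y of key_tip in the frame of pump between -0.05 and -0.03 m and z of key_tip in the frame of pump between 0.058 and 0.075 m).
It fails at once if a bystander was knocked (distance of any of amber, beaker, jar, spatula from where it was at the start of the episode above 0.03 m or angle between any of amber, beaker, jar's own z axis and vertical above 0.4 rad).
It also fails if it takes over 50 s, if anything falls off the work surface, if the arm or the gripper's body presses on something with over 40 N, if the wrist force passes 120 N, or if a joint passes its speed limit or range.

## Working session

There is one attempt and no reset: what is moved stays moved. The work goes in short steps, Python scripts to look and compute and a tool call to move; the robot and the scene stay as the last step left them, time stands still between calls to the robot, and variables do not carry over. Pictures are saved under pics/ and viewed, about 8 in all and at most 12, crops included, and the job is handed in when it is done.

Besides the shell and the picture viewer there is one more tool, called after "Emit:" as name(argument=value, ...) on one line, values as JSON. servo_tool: Moves the arm, as the interface text tells. Its arguments: {"type":"object","properties":{"plan":{"type":"array"},"gripper":{"type":"number"}},"required":["plan"]}

```bash
mkdir -p pics
cat > h.py <<'E'
import numpy as np, cv2
from plant import ctrl
from scipy.spatial.transform import Rotation as Rn
def save(s,n): cv2.imwrite('pics/'+n,s['color'][:,:,::-1])
def ray(s,u,v):
    R=np.array(s['R']);t=np.array(s['t'])
    d=np.array([(u-s['cx'])/s['fx'],(v-s['cy'])/s['fy'],1.])
    return -R.T@t, R.T@d
def onplane(s,u,v,z):
    c,d=ray(s,u,v); return c+d*(z-c[2])/d[2]
def proj(s,X):
    p=np.array(s['R'])@np.array(X)+np.array(s['t']); return s['fx']*p[0]/p[2]+s['cx'],s['fy']*p[1]/p[2]+s['cy']
E
python3 - <<'E'
from h import *
import pickle
d={}
for n in ('top','scene'):
    s=ctrl.snapshot(n); d[n]=s; print(n,s['fx'],s['cx'],s['cy'],np.round(-np.array(s['R']).T@s['t'],3))
pickle.dump(d,open('s0.pkl','wb'))
im=[cv2.resize(d[n]['color'][:,:,::-1],(800,600)) for n in d]
cv2.imwrite('pics/a.png',im[0]);cv2.imwrite('pics/b.png',im[1])
print(ctrl.observe())
E
```

```text
top 431.79413427901744 261.270042321794 191.41802320170487 [0.367 0.004 1.749]
scene 365.36760491889686 258.97384583263494 190.25343086535628 [1.164 0.478 1.11 ]
{'time': 0.1, 'joint_pos': array([-1.37760614e+00,  3.13946297e-01,  4.50811857e-02,  1.30360052e+00,
        1.63056733e-05,  1.43119611e+00]), 'qvel': array([ 0.00068758, -0.00166722,  0.00131955, -0.00064999,  0.00050101,
        0.0012177 ]), 'joint_torque': array([ 1.56792874e-03, -4.81723738e+01,  2.99244869e+01,  1.26576421e-02,
       -1.53689834e-04, -9.19767132e-06]), 'position': array([ 0.18774814, -0.54299776,  0.23048143]), 'tool_rot': array([-1.72016419,  1.56912695,  1.75421885]), 'wrist_force': array([-0.26666527, -0.31268578,  0.26858572]), 'moment': array([-0.02592314, -0.00198664,  0.04806781]), 'width': 0.08521019056075303}
```

View pics/a.png

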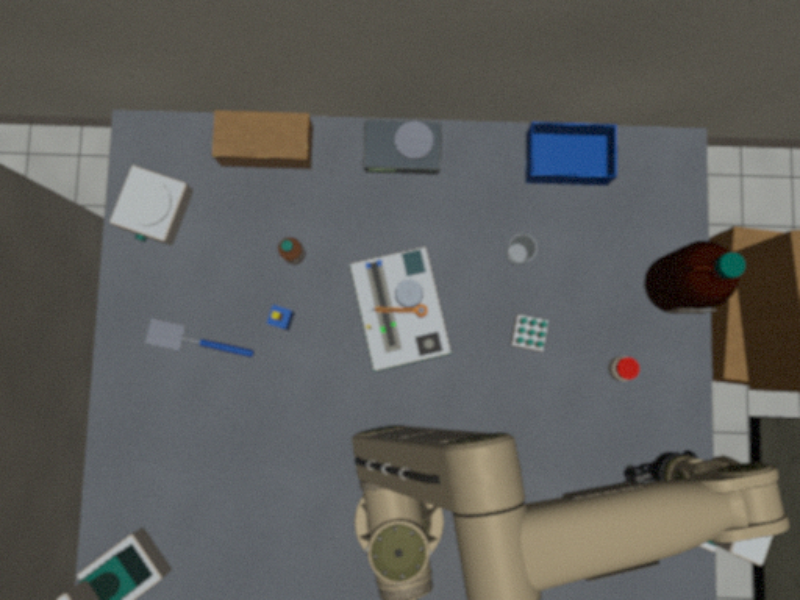

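View pics/b.png

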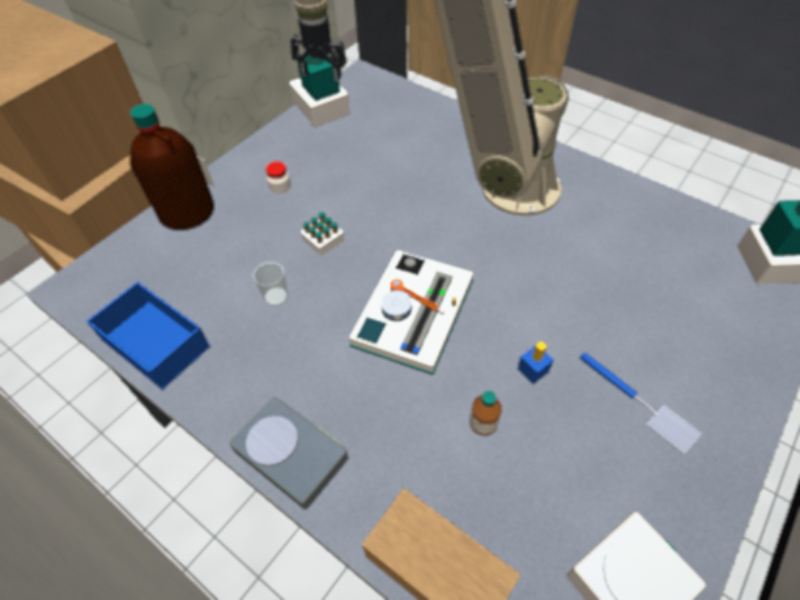

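Top view (800 px wide): key (277,316) on the stand at left, pump centred near (400,308) with the blue mouth at (373,265), far from the robot. Pump +x points towards the robot. The amber bottle is at (290,250), the rack at (530,332) on the right. Next I measure these by colour mask.

```bash
cat > m.py <<'E'
from h import *
import pickle
d=pickle.load(open('s0.pkl','rb'))
def cents(s,lo,hi,roi=None,amin=3):
    h=cv2.cvtColor(s['color'],cv2.COLOR_RGB2HSV); m=cv2.inRange(h,lo,hi)
    if roi: 
        k=np.zeros_like(m);x0,y0,x1,y1=roi;k[y0:y1,x0:x1]=255;m&=k
    n,l,st,c=cv2.connectedComponentsWithStats(m)
    return [(st[i,4],c[i].round(1),(l==i).astype(np.uint8)) for i in range(1,n) if st[i,4]>=amin]
T=d['top'];S=d['scene']
def tri(a,b):
    c1,d1=ray(T,*a);c2,d2=ray(S,*b)
    k=np.linalg.lstsq(np.c_[d1,-d2],c2-c1,rcond=None)[0]; p,q=c1+k[0]*d1,c2+k[1]*d2
    return (p+q)/2,np.linalg.norm(p-q)
y=((20,120,120),(33,255,255))
ky=cents(T,*y,(150,180,210,225)); ks=cents(S,*y,(320,200,370,250))
print('yellow',[(a,c) for a,c,_ in ky],[(a,c) for a,c,_ in ks])
print(tri(max(ky,key=lambda k:k[0])[1],max(ks,key=lambda k:k[0])[1]), onplane(T,*max(ky,key=lambda k:k[0])[1],.10))
b=((105,120,60),(125,255,255))
for a,c,_ in cents(T,*b,(160,150,260,225)): print('blue',a,c,onplane(T,*c,.055))
for a,c,_ in cents(S,*b,(230,200,370,260)): print('blueS',a,c,onplane(S,*c,.057))
w=max(cents(T,(0,0,150),(180,40,255),(215,150,300,245)),key=lambda k:k[0])
r=cv2.minAreaRect(cv2.findContours(w[2],cv2.RETR_EXTERNAL,cv2.CHAIN_APPROX_NONE)[0][0]);bx=cv2.boxPoints(r)
print('pump',r); P=np.array([onplane(T,*p,.045) for p in bx]);print(P.round(4),P.mean(0).round(4))
for i in range(4):
    e=P[(i+1)%4]-P[i]; print(np.linalg.norm(e).round(4),np.degrees(np.arctan2(e[1],e[0])).round(2))
for a,c,_ in cents(T,(45,120,100),(75,255,255),(215,150,300,245)): print('green',a,c,onplane(T,*c,.057))
for a,c,_ in cents(T,(5,120,120),(16,255,255),(215,150,300,245)): print('orange',a,c,onplane(T,*c,.069))
print('amber',onplane(T,290*.64,250*.64,.09),'beaker',onplane(T,521*.64,248*.64,.05))
E
python3 m.py
```

```text
yellow [(np.int32(14), array([176.3, 201.5]))] [(np.int32(53), array([345. , 223.7]))]
(array([0.50165529, 0.31599407, 0.08797609]), np.float64(0.002129768625861175)) [0.50111772 0.31276395 0.1       ]
blue 4 [242.2 168. ] [0.64533185 0.06686226 0.055     ]
blue 4 [235.5 169.5] [0.63854558 0.09321725 0.055     ]
blue 120 [179.7 202.9] [0.49963528 0.30760312 0.055     ]
blueS 12 [258.5 221. ] [0.64380604 0.07084807 0.057     ]
blueS 15 [265.4 223.4] [0.6377215  0.09534432 0.057     ]
blueS 268 [341.8 233.8] [0.52172279 0.32236635 0.057     ]
pump ((255.77243041992188, 197.01405334472656), (69.63150024414062, 50.06871795654297), 77.00537872314453)
[[ 0.6419  0.1415  0.045 ]
 [ 0.6932 -0.052   0.045 ]
 [ 0.4239 -0.1202  0.045 ]
 [ 0.3746  0.0703  0.045 ]] [0.5334 0.0099 0.045 ]
0.2002 -75.16
0.2778 -165.79
0.1968 104.5
0.2766 14.9
green 4 [251.  207.2] [0.49037139 0.02733463 0.057     ]
green 6 [245.  210.5] [0.47675757 0.05046274 0.057     ]
orange 67 [256.9 198. ] [0.52613771 0.00519957 0.069     ]
amber [0.66467632 0.28641335 0.09      ] beaker [ 0.69426047 -0.29635884  0.05      ]
```

```bash
cat >> h.py <<'E'
def go(p,yaw=None,o=None):
    """numbers for servo from measured pose to TCP p, tool down, jaw axis at world angle yaw (deg, mod 180)"""
    o=o or ctrl.observe(); R=Rn.from_euler('xyz',o['tool_rot']).as_matrix(); y=R[:,1]
    cur=np.degrees(np.arctan2(y[1],y[0]))
    if yaw is None: yaw=cur
    yaw=cur+(yaw-cur+90)%180-90; a=np.radians(yaw)
    Y=np.array([np.cos(a),np.sin(a),0]);X=np.array([0,0,-1.]);Rt=np.c_[X,Y,np.cross(X,Y)]
    print('pos',o['position'].round(4),'jaw',cur.round(2),'x-axis',R[:,0].round(4),'j',np.round(o['joint_pos'],2),'F',o['wrist_force'].round(1),'w',o['width'].round(4),'t',o['time'])
    print('cmd',((R.T@(np.array(p)-o['position']))/.05).round(3),(Rn.from_matrix(R.T@Rt).as_rotvec(degrees=True)/5).round(3))
E
python3 - <<'E'
from h import *
go([.45,-.1,.3])
go([.48,.25,.3])
import m
b=max(m.cents(m.T,*m.b,(160,150,210,225)),key=lambda k:k[0])
print(cv2.minAreaRect(cv2.findContours(b[2],0,1)[0][0]))
E
```

```text
Traceback (most recent call last):
  File "h.py", line 20, in go
    print('pos',o['position'].round(4),'jaw',cur.round(2),'x-axis',R[:,0].round(4),'j',np.round(o['joint_pos'],2),'F',o['wrist_force'].round(1),'w',o['width'].round(4),'t',o['time'])
                                                                                                                                                    ^^^^^^^^^^^^^^^^
AttributeError: 'float' object has no attribute 'round'
```

```bash
sed -i "s/o\['width'\].round(4)/round(o['width'],4)/" h.py
python3 - <<'E'
from h import *
go([.45,-.1,.3])
go([.48,.25,.3])
import m
b=max(m.cents(m.T,*m.b,(160,150,210,225)),key=lambda k:k[0])
print(cv2.minAreaRect(cv2.findContours(b[2],0,1)[0][0]))
E
```

```text
pos [ 0.1877 -0.543   0.2305] jaw -70.93 x-axis [-3.0e-04  1.6e-03 -1.0e+00] j [-1.38  0.31  0.05  1.3   0.    1.43] F [-0.3 -0.3  0.3] w 0.0852 t 0.1
cmd [-1.377 -6.663 -7.852] [-0.    -0.003  0.019]
pos [ 0.1877 -0.543   0.2305] jaw -70.93 x-axis [-3.0e-04  1.6e-03 -1.0e+00] j [-1.38  0.31  0.05  1.3   0.    1.43] F [-0.3 -0.3  0.3] w 0.0852 t 0.1
cmd [ -1.366 -13.083 -10.706] [-0.    -0.003  0.019]
yellow [(np.int32(14), array([176.3, 201.5]))] [(np.int32(53), array([345. , 223.7]))]
(array([0.50165529, 0.31599407, 0.08797609]), np.float64(0.002129768625861175)) [0.50111772 0.31276395 0.1       ]
blue 4 [242.2 168. ] [0.64533185 0.06686226 0.055     ]
blue 4 [235.5 169.5] [0.63854558 0.09321725 0.055     ]
blue 120 [179.7 202.9] [0.49963528 0.30760312 0.055     ]
blueS 12 [258.5 221. ] [0.64380604 0.07084807 0.057     ]
blueS 15 [265.4 223.4] [0.6377215  0.09534432 0.057     ]
blueS 268 [341.8 233.8] [0.52172279 0.32236635 0.057     ]
pump ((255.77243041992188, 197.01405334472656), (69.63150024414062, 50.06871795654297), 77.00537872314453)
[[ 0.6419  0.1415  0.045 ]
 [ 0.6932 -0.052   0.045 ]
 [ 0.4239 -0.1202  0.045 ]
 [ 0.3746  0.0703  0.045 ]] [0.5334 0.0099 0.045 ]
0.2002 -75.16
0.2778 -165.79
0.1968 104.5
0.2766 14.9
green 4 [251.  207.2] [0.49037139 0.02733463 0.057     ]
green 6 [245.  210.5] [0.47675757 0.05046274 0.057     ]
orange 67 [256.9 198. ] [0.52613771 0.00519957 0.069     ]
amber [0.66467632 0.28641335 0.09      ] beaker [ 0.69426047 -0.29635884  0.05      ]
((178.6999969482422, 202.4000244140625), (13.597792625427246, 12.332881927490234), 18.434947967529297)
```

Emit:
servo_tool(plan=[-1.4,-5,-6,-8,0,0,-1.4,-5,-6,-8,0,0,-1.4,-5,-6,-8,0,0,-1.4,-5,-6,-8,0,0,-1.4,-5,-6,-8,0,0,-1.4,-5,-6,-8,0,0,-1.4,-5,-6,-8,0,0,-1.4,-5,-6,-8,0,0])

```text
time: 0.9
position: [0.3902, -0.2071, 0.3016]
tool_rot: [2.934, 1.571, 0.823]
wrist_force: [0.8, -1.0, 0.1]
width: 0.0855
```

```bash
python3 -c "
from h import *
go([.46,.15,.3],15)"
```

```text
pos [ 0.3902 -0.2071  0.3016] jaw -30.93 x-axis [ 0.  0. -1.] j [-0.67  0.04 -0.12  1.41  0.    1.44] F [ 0.8 -1.   0.1] w 0.0855 t 0.9
cmd [ 0.032 -2.473 -6.844] [-9.186 -0.    -0.   ]
```

Emit:
servo_tool(plan=[0,-2.5,-6.8,-9.2,0,0,0,-2.5,-6.8,-9.2,0,0,0,-2.5,-6.8,-9.2,0,0,0,-2.5,-6.8,-9.2,0,0,0,-2.5,-6.8,-9.2,0,0,0,-2.5,-6.8,-9.2,0,0,0,-2.5,-6.8,-9.2,0,0,0,-2.5,-6.8,-9.2,0,0])

```text
time: 1.7
position: [0.4572, 0.1509, 0.3006]
tool_rot: [-2.826, 1.57, 2.155]
wrist_force: [0.6, -0.1, -0.0]
width: 0.0856
```

```bash
python3 -c "
from h import *
go([.50,.313,.22],15)"
```

```text
pos [0.4572 0.1509 0.3006] jaw 15.38 x-axis [-6.e-04  1.e-03 -1.e+00] j [ 0.15  0.12 -0.03  1.42  0.    1.45] F [ 0.6 -0.1 -0. ] w 0.0856 t 1.7
cmd [ 1.615  1.687 -2.898] [ 0.076 -0.012  0.004]
```

Emit:
servo_tool(plan=[1.6,1.7,-2.9,0,0,0,1.6,1.7,-2.9,0,0,0,1.6,1.7,-2.9,0,0,0,1.6,1.7,-2.9,0,0,0,1.6,1.7,-2.9,0,0,0])

```text
time: 2.2
position: [0.5008, 0.311, 0.2172]
tool_rot: [-1.504, 1.566, -2.808]
wrist_force: [-0.2, 0.3, -0.2]
width: 0.0853
```

Run:
```python
from h import *
s=ctrl.snapshot('wrist'); print(s['fx'],s['cx'],s['cy'],np.round(s['R'],3),s['t'],(-np.array(s['R']).T@s['t']).round(3))
import pickle;pickle.dump(s,open('w1.pkl','wb'))
cv2.imwrite('pics/w1.png',cv2.resize(s['color'][:,:,::-1],(800,600)))
go([.50,.313,.22],15)
```

```text
297.3186396354542 257.1419688512649 194.52985232065853 [[ 0.965  0.263 -0.005]
 [ 0.255 -0.93   0.267]
 [ 0.066 -0.259 -0.964]] [-0.56387117  0.13139205  0.41259123] [0.484 0.377 0.36 ]
pos [0.5007 0.3094 0.2188] jaw 15.2 x-axis [-0.004  -0.0022 -1.    ] j [ 0.42  0.35  0.06  1.29 -0.    1.72] F [ 1.   0.1 -0.8] w 0.0852 t 2.25
cmd [-0.024  0.005 -0.074] [0.039 0.013 0.05 ]
```

View pics/w1.png

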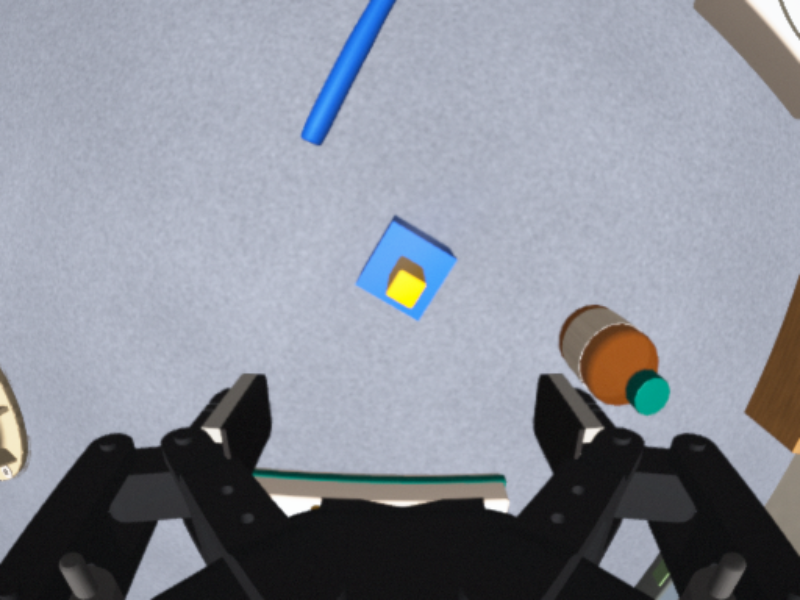

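Wrist view: the yellow handle's top face is at (407,289) in the 800 px frame, on the blue stand and turned about 25–30° against the jaws. The amber bottle is well clear to the right. I'll cast its corners now.

```bash
cat >> h.py <<'E'
def fray(s,u,v):
    R=np.array(s['R']);t=np.array(s['t']); x,y=u-s['cx'],v-s['cy'];r=np.hypot(x,y)+1e-9;th=r/s['fx']
    return -R.T@t, R.T@np.array([np.sin(th)*x/r,np.sin(th)*y/r,np.cos(th)])
def fplane(s,u,v,z):
    c,d=fray(s,u,v); return c+d*(z-c[2])/d[2]
def rect(s,lo,hi,z):
    h=cv2.cvtColor(s['color'],cv2.COLOR_RGB2HSV); m=cv2.inRange(h,lo,hi)
    c=max(cv2.findContours(m,0,1)[0],key=cv2.contourArea)
    P=np.array([fplane(s,*p[0],z)[:2] for p in c]).astype(np.float32)
    r=cv2.minAreaRect(P*1000); print(cv2.contourArea(c),'rect mm/deg',np.round(r[0],1),np.round(r[1],1),round(r[2],1)); return r
E
python3 - <<'E'
from h import *
import pickle;s=pickle.load(open('w1.pkl','rb'))
h=cv2.cvtColor(s['color'],cv2.COLOR_RGB2HSV);print(h[176:200:2,262,:].tolist())
rect(s,(22,180,215),(34,255,255),.105)
rect(s,(105,120,60),(125,255,255),.055)
E
```

```text
[[28, 209, 251], [30, 198, 253], [30, 206, 254], [30, 214, 254], [30, 223, 254], [30, 233, 254], [30, 242, 254], [30, 255, 254], [30, 255, 254], [30, 255, 254], [28, 196, 251], [105, 176, 248]]
318.5 rect mm/deg [500.2 318.3] [16.9 16.6] 74.4
2269.5 rect mm/deg [500.6 319.4] [53.2 50.6] 74.2
```

```bash
python3 -c "
from h import *
go([.5,.318,.16],-15.6)"
```

```text
pos [0.5007 0.3094 0.2188] jaw 15.2 x-axis [-0.004  -0.0022 -1.    ] j [ 0.42  0.35  0.06  1.29 -0.    1.72] F [ 1.   0.1 -0.8] w 0.0852 t 2.25
cmd [ 1.176  0.036 -0.171] [6.159 0.026 0.046]
```

Emit:
servo_tool(plan=[1.2,0.05,-0.15,6.2,0,0,1.2,0.05,-0.15,6.2,0,0,1.2,0.05,-0.15,6.2,0,0,1.2,0.05,-0.15,6.2,0,0,1.2,0.05,-0.15,6.2,0,0,1.2,0.05,-0.15,6.2,0,0])

```text
time: 2.85
position: [0.5025, 0.3156, 0.1621]
tool_rot: [1.848, 1.57, -0.0]
wrist_force: [0.1, 0.2, -0.8]
width: 0.0853
```

Run:
```python
from h import *
s=ctrl.snapshot('wrist')
rect(s,(22,180,215),(34,255,255),.105); rect(s,(105,120,60),(125,255,255),.055)
go([.5,.318,.062],-15.6)
```

```text
497.5 rect mm/deg [501.  318.3] [16.4 16.4] 74.1
2522.5 rect mm/deg [501.5 320.8] [56.6 50. ] 74.1
pos [0.5025 0.3158 0.1621] jaw -15.89 x-axis [ 9.e-04  1.e-04 -1.e+00] j [ 0.43  0.38 -0.04  1.16 -0.    2.27] F [0.1 0.  0.1] w 0.0852 t 2.9
cmd [ 2.001 -0.061 -0.028] [-0.058 -0.004 -0.01 ]
```

Emit:
servo_tool(plan=[1,-0.05,-0.03,0,0,0,1.6,-0.05,-0.03,0,0,0,2,-0.05,-0.03,0,0,0,2,-0.05,-0.03,0,0,0,2,-0.05,-0.03,0,0,0])

```text
time: 3.4
position: [0.5003, 0.3186, 0.0618]
tool_rot: [0.416, 1.571, -1.433]
wrist_force: [0.4, 0.6, 0.2]
width: 0.0853
```

Emit:
servo_tool(plan=[0,0,0,0,0,0,0,0,0,0,0,0,0,0,0,0,0,0,0,0,0,0,0,0,0,0,0,0,0,0,0,0,0,0,0,0,0,0,0,0,0,0,0,0,0,0,0,0], gripper=1)

```text
time: 4.2
position: [0.5004, 0.319, 0.0619]
tool_rot: [2.237, 1.57, 0.388]
wrist_force: [-0.7, -0.0, 5.9]
width: 0.0174
```

Run:
```python
from h import *
go([.51,.31,.2],-15.6)
```

```text
pos [0.5004 0.319  0.0619] jaw -15.93 x-axis [ 9.e-04  4.e-04 -1.e+00] j [ 0.43  0.45 -0.19  0.94 -0.    2.28] F [-0.7 -0.   5.9] w 0.0174 t 4.2
cmd [-2.763  0.235  0.119] [-0.067 -0.007 -0.008]
```

Emit:
servo_tool(plan=[-0.3,0,0,0,0,0,-0.9,0,0,0,0,0,-1.6,0,0,0,0,0,-2.3,0,0,0,0,0,-2.8,0,0,0,0,0,-2.8,0,0,0,0,0,-2.8,0,0,0,0,0])

```text
time: 4.9
position: [0.5001, 0.3188, 0.2008]
tool_rot: [1.199, 1.571, -0.65]
wrist_force: [0.2, 0.2, -1.3]
width: 0.0172
```

Run:
```python
from h import *
go([.60,.077,.2],14.6)
```

```text
pos [0.5001 0.3188 0.2008] jaw -15.93 x-axis [ 1.e-04 -1.e-04 -1.e+00] j [ 0.43  0.36  0.03  1.25 -0.    2.28] F [ 0.2  0.2 -1.3] w 0.0172 t 4.9
cmd [0.016 3.248 4.102] [-6.107e+00  1.000e-03 -1.000e-03]
```

Emit:
servo_tool(plan=[0,0.4,0.5,-0.8,0,0,0,0.8,1.0,-1.6,0,0,0,1.3,1.6,-2.5,0,0,0,1.8,2.3,-3.4,0,0,0,2.4,3.0,-4.5,0,0,0,2.9,3.7,-5.5,0,0,0,3.2,4.1,-6.1,0,0,0,3.2,4.1,-6.1,0,0])

```text
time: 5.7
position: [0.5977, 0.0743, 0.1983]
tool_rot: [-1.602, 1.567, -2.923]
wrist_force: [-0.3, -0.5, -0.3]
width: 0.0171
```

Run:
```python
from h import *
import pickle
d={n:ctrl.snapshot(n) for n in ('wrist','scene','top')}; pickle.dump(d,open('s2.pkl','wb'))
s=d['wrist']; cv2.imwrite('pics/w2.png',cv2.resize(s['color'][:,:,::-1],(800,600)))
t=d['scene'];cv2.imwrite('pics/sc2.png',cv2.resize(t['color'][120:270,200:400,::-1],(800,600),interpolation=cv2.INTER_CUBIC))
go([.6315,.077,.15],14.6)
```

```text
pos [0.5966 0.0781 0.1995] jaw 14.53 x-axis [-3.4e-03  3.0e-04 -1.0e+00] j [-0.    0.38  0.06  1.26  0.    1.31] F [ 0.3  0.4 -0.9] w 0.0171 t 5.85
cmd [0.987 0.674 0.197] [-0.014 -0.013  0.036]
```

View pics/w2.png

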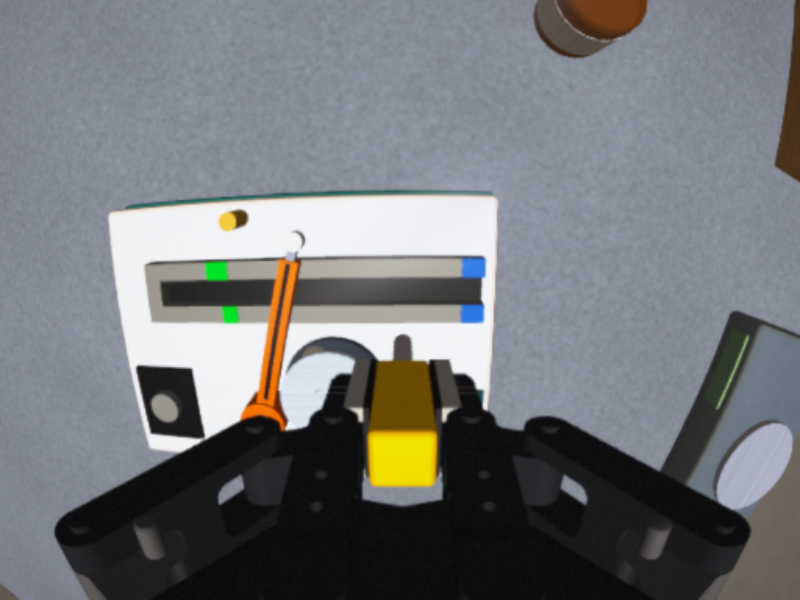

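Wrist view: the channel is clear. The blue mouth marks are at (473,267) and (472,313), the dark slot between them runs left to the orange bar at x≈288, and the green bands are at (217,271) and (230,314). The key is held square with its tip at about (402,338).

```bash
cat > w.py <<'E'
from h import *
import pickle
def channel(s):
    h=cv2.cvtColor(s['color'],cv2.COLOR_RGB2HSV)
    o={}
    for n,lo,hi in (('blue',(105,120,100),(125,255,255)),('green',(50,150,100),(70,255,255))):
        m=cv2.inRange(h,lo,hi); k,l,st,c=cv2.connectedComponentsWithStats(m)
        for i in range(1,k):
            if st[i,4]>25:
                P=fplane(s,*c[i],.057); print(n,st[i,4],c[i].round(1),P[:2].round(4)); o.setdefault(n,[]).append(P[:2])
    return o
if __name__=='__main__':
    s=pickle.load(open('s2.pkl','rb'))['wrist']
    o=channel(s)
    a,b=np.mean(o['blue'][:2],0),np.mean(o['green'][:2],0); e=b-a; print('mid blue',a,'mid green',b,'yaw',np.degrees(np.arctan2(e[1],e[0])),'len',np.linalg.norm(e))
    # slot edges: dark between rails, sampled along columns
    g=cv2.cvtColor(s['color'],cv2.COLOR_RGB2GRAY).astype(int)
    for u in (130,150,200,220,250,290,302): print(u,g[160:212:1,u].tolist())
    # tip
    print(g[205:235,257].tolist())
    print('tip',fplane(s,257.3,216,.1526))
E
python3 w.py
```

```text
blue 191 [302.9 170.9] [0.6371 0.0985]
blue 173 [301.8 200.3] [0.6446 0.0695]
green 175 [138.1 173.1] [0.4753 0.056 ]
green 103 [147.  200.9] [0.4897 0.0289]
mid blue [0.64088934 0.08399881] mid green [0.48253349 0.04242937] yaw -165.29134742699762 len 0.16372108292960144
130 [243, 243, 243, 244, 243, 239, 131, 75, 133, 159, 159, 159, 159, 159, 158, 160, 158, 157, 150, 86, 46, 39, 38, 40, 39, 40, 39, 40, 39, 40, 41, 39, 40, 45, 49, 65, 148, 155, 156, 156, 156, 157, 157, 157, 157, 161, 201, 238, 243, 243, 243, 243]
150 [243, 243, 244, 243, 241, 197, 86, 127, 158, 162, 160, 161, 161, 160, 162, 161, 163, 159, 143, 77, 48, 45, 46, 44, 45, 44, 42, 44, 45, 43, 44, 43, 45, 49, 50, 63, 120, 136, 137, 136, 137, 138, 138, 139, 138, 141, 171, 226, 243, 244, 243, 243]
200 [244, 244, 243, 232, 170, 93, 138, 169, 172, 174, 173, 173, 172, 171, 174, 173, 173, 166, 114, 76, 72, 74, 73, 72, 75, 75, 75, 75, 73, 72, 73, 72, 72, 69, 73, 97, 160, 167, 168, 169, 168, 167, 166, 168, 167, 167, 185, 232, 242, 243, 243, 243]
220 [243, 243, 241, 204, 126, 117, 162, 178, 178, 178, 177, 177, 178, 177, 176, 177, 1
[... 371 characters left out ...]
169, 169, 181, 240, 244, 244, 244, 244]
290 [243, 243, 240, 179, 99, 132, 166, 175, 178, 177, 174, 175, 174, 172, 175, 172, 169, 126, 78, 66, 63, 63, 64, 64, 62, 60, 59, 58, 59, 57, 58, 59, 53, 48, 64, 133, 167, 169, 167, 167, 168, 166, 165, 166, 169, 170, 201, 241, 244, 244, 243, 244]
302 [243, 244, 241, 185, 82, 86, 111, 118, 119, 117, 118, 118, 116, 118, 116, 115, 114, 94, 71, 62, 63, 59, 57, 60, 57, 59, 56, 61, 55, 56, 57, 56, 51, 48, 56, 90, 107, 110, 109, 110, 110, 108, 107, 108, 108, 111, 155, 240, 244, 244, 244, 244]
[168, 182, 240, 244, 244, 243, 243, 242, 220, 104, 72, 72, 72, 74, 72, 73, 72, 72, 76, 72, 74, 74, 73, 71, 76, 77, 76, 77, 76, 75]
tip [0.59732889 0.0753994  0.1526    ]
```

Run:
```python
from h import *
go([.6307,.0813,.125],14.7)
```

```text
pos [0.5966 0.0781 0.1995] jaw 14.53 x-axis [-3.4e-03  3.0e-04 -1.0e+00] j [-0.    0.38  0.06  1.26  0.    1.31] F [ 0.3  0.4 -0.9] w 0.0171 t 5.85
cmd [1.487 0.682 0.11 ] [-0.034 -0.013  0.036]
```

Emit:
servo_tool(plan=[0.3,0.2,0.02,0,0,0,0.7,0.4,0.05,0,0,0,1.2,0.6,0.1,0,0,0,1.5,0.68,0.1,0,0,0,1.5,0.68,0.1,0,0,0,1.5,0.68,0.1,0,0,0])

```text
time: 6.45
position: [0.6313, 0.0822, 0.1258]
tool_rot: [-1.8, 1.569, -3.116]
wrist_force: [0.3, -0.0, -0.5]
width: 0.0174
```

Run:
```python
from w import *
s=ctrl.snapshot('wrist'); pickle.dump(s,open('w3.pkl','wb'))
o=channel(s); cv2.imwrite('pics/w3.png',cv2.resize(s['color'][130:280,130:330,::-1],(800,600),interpolation=cv2.INTER_CUBIC))
go([.6307,.0813,.1],14.7)
```

```text
blue 336 [270.4 189. ] [0.6371 0.0982]
blue 178 [271.2 224.9] [0.6451 0.0711]
green 211 [ 71.4 190. ] [0.4753 0.0558]
green 131 [ 83.2 223.1] [0.4896 0.0289]
pos [0.6319 0.082  0.1268] jaw 14.61 x-axis [ 4.e-04 -1.e-04 -1.e+00] j [ 0.    0.48  0.03  1.13 -0.    1.32] F [-0.3 -0.3 -0.7] w 0.0172 t 6.5
cmd [ 0.537 -0.027  0.008] [-0.018  0.002 -0.005]
```

View pics/w3.png

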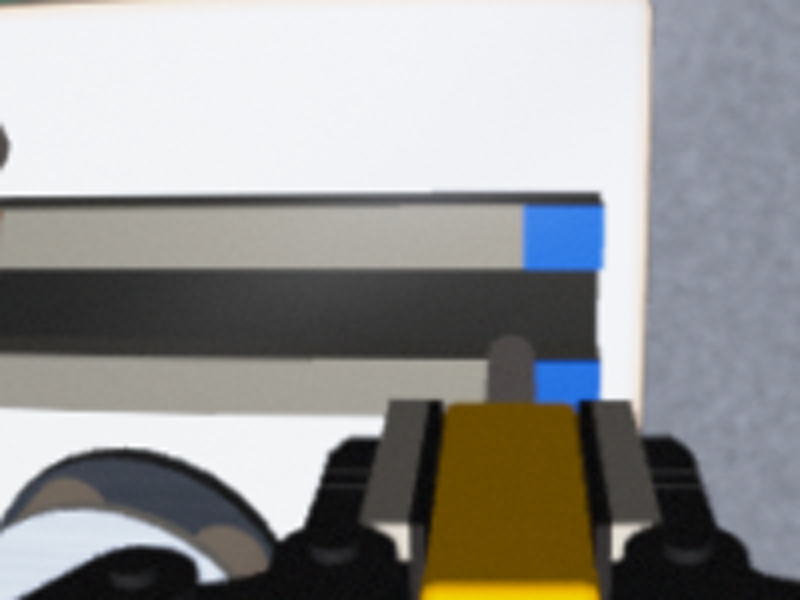

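Picture: the tip, at about (512,335) in the crop, sits over the slot just inside the blue marks, laterally on the axis once its height above the rails is allowed for. Lowering it slowly.

Emit:
servo_tool(plan=[0.1,0,0,0,0,0,0.2,0,0,0,0,0,0.3,0,0,0,0,0,0.4,0,0,0,0,0,0.5,0,0,0,0,0,0.57,0,0,0,0,0,0.6,0,0,0,0,0,0.6,0,0,0,0,0])

```text
time: 7.3
position: [0.6317, 0.0815, 0.0959]
tool_rot: [-1.648, 1.57, -2.964]
wrist_force: [-0.5, 0.0, -0.6]
width: 0.0173
```

Run:
```python
from w import *
s=ctrl.snapshot('wrist'); 
cv2.imwrite('pics/w4.png',cv2.resize(s['color'][130:280,130:330,::-1],(800,600),interpolation=cv2.INTER_CUBIC))
go([.6307,.0813,.0955],14.7)
```

```text
pos [0.6319 0.0815 0.0962] jaw 14.56 x-axis [-1.e-04 -1.e-04 -1.e+00] j [ 0.    0.5  -0.01  1.06 -0.    1.32] F [-0.5 -0.2 -1.4] w 0.0173 t 7.35
cmd [ 0.014 -0.024 -0.003] [-0.027  0.001  0.001]
```

View pics/w4.png

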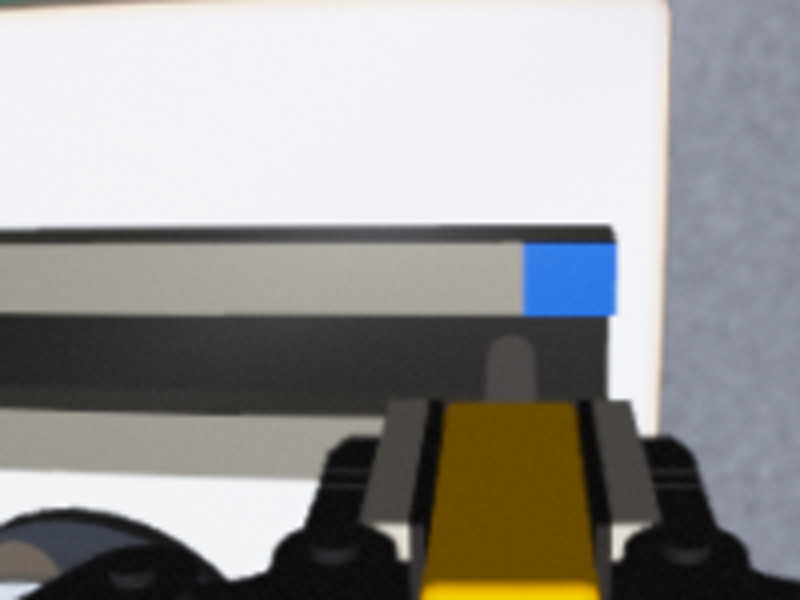

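Picture: the tip is down between the rails near the blue marks. I'll lower it another 1.5 mm for margin and start along the channel, which is the tool's −y direction, at 3 mm per row.

Emit:
servo_tool(plan=[0.03,0,0,0,0,0,0.03,-0.06,0,0,0,0,0.03,-0.12,0,0,0,0,0.03,-0.18,0,0,0,0,0.03,-0.24,0,0,0,0,0.03,-0.3,0,0,0,0,0.03,-0.36,0,0,0,0,0.03,-0.42,0,0,0,0])

```text
time: 8.15
position: [0.6113, 0.0761, 0.0948]
tool_rot: [0.525, 1.571, -0.792]
wrist_force: [0.5, -0.7, -0.6]
width: 0.0172
```

```bash
cat >> h.py <<'E'
def pump(o=None):
    o=o or ctrl.observe(); d=o['position'][:2]-np.array([.6409,.0838])
    print('t',round(o['time'],2),'pump x,y mm',round(-122.5+1e3*(d@[-.9672,-.254]),1),round(-40+1e3*(d@[.254,-.9672]),1),'z',o['position'][2].round(4),'F along',round(float(o['wrist_force'][:2]@[-.9672,-.254]),1),'F lat',round(float(o['wrist_force'][:2]@[.254,-.9672]),1),'Fz',o['wrist_force'][2].round(1))
E
python3 -c "
from h import *
pump()"
```

```text
t 8.15 pump x,y mm -91.9 -40.1 z 0.0948 F along -0.3 F lat 0.8 Fz -0.6
```

Emit:
servo_tool(plan=[0,-0.06,0,0,0,0,0,-0.12,0,0,0,0,0,-0.18,0,0,0,0,0,-0.24,0,0,0,0,0,-0.3,0,0,0,0,0,-0.36,0,0,0,0,0,-0.42,0,0,0,0,0,-0.48,0,0,0,0])

```text
time: 8.95
position: [0.5881, 0.0701, 0.0948]
tool_rot: [-0.156, 1.571, -1.472]
wrist_force: [0.0, -0.7, -0.9]
width: 0.0174
```

Emit:
servo_tool(plan=[0,-0.06,0,0,0,0,0,-0.12,0,0,0,0,0,-0.18,0,0,0,0,0,-0.24,0,0,0,0,0,-0.3,0,0,0,0,0,-0.36,0,0,0,0,0,-0.42,0,0,0,0,0,-0.48,0,0,0,0])

```text
time: 9.75
position: [0.5649, 0.0641, 0.0948]
tool_rot: [0.179, 1.571, -1.137]
wrist_force: [0.2, 0.6, -0.8]
width: 0.0171
```

```bash
python3 -c "
from h import *
pump()"
```

```text
t 9.75 pump x,y mm -43.9 -40.2 z 0.0948 F along -0.4 F lat -0.6 Fz -0.8
```

Emit:
servo_tool(plan=[0,-0.06,0,0,0,0,0,-0.12,0,0,0,0,0,-0.18,0,0,0,0,0,-0.24,0,0,0,0,0,-0.3,0,0,0,0,0,-0.36,0,0,0,0,0,-0.42,0,0,0,0,0,-0.48,0,0,0,0])

```text
time: 10.55
position: [0.5416, 0.058, 0.0948]
tool_rot: [0.037, 1.571, -1.279]
wrist_force: [-0.6, -0.6, -0.7]
width: 0.0172
```

Emit:
servo_tool(plan=[0,-0.06,0,0,0,0,0,-0.12,0,0,0,0,0,-0.18,0,0,0,0,0,-0.24,0,0,0,0,0,-0.3,0,0,0,0,0,-0.36,0,0,0,0,0,-0.42,0,0,0,0,0,-0.48,0,0,0,0])

```text
time: 11.35
position: [0.5191, 0.0524, 0.0952]
tool_rot: [1.789, 1.569, 0.473]
wrist_force: [3.0, 4.4, 0.2]
width: 0.0174
```

Run:
```python
from w import *
pump()
s=ctrl.snapshot('wrist'); cv2.imwrite('pics/w5.png',cv2.resize(s['color'][130:280,130:330,::-1],(800,600),interpolation=cv2.INTER_CUBIC))
```

```text
t 11.35 pump x,y mm 3.3 -40.6 z 0.0952 F along -4.0 F lat -3.5 Fz 0.2
```

View pics/w5.png

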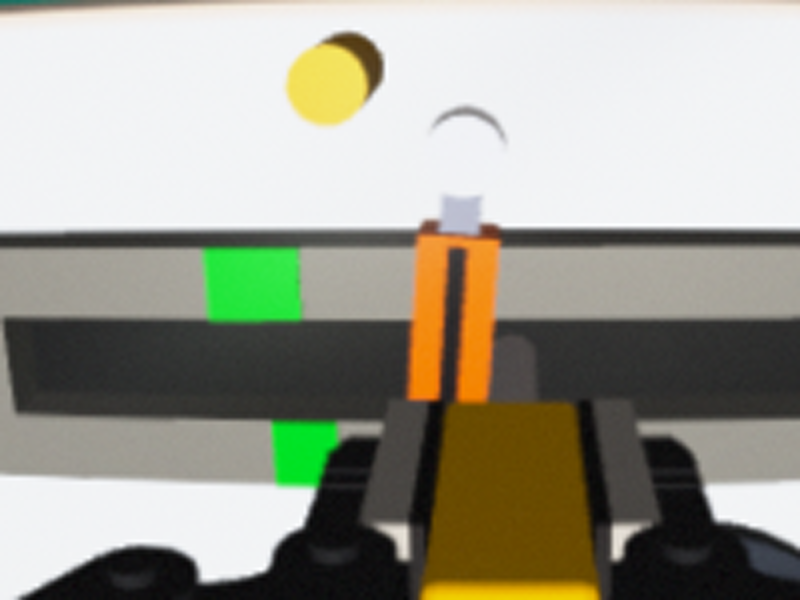

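Picture: the shaft, at (515,365), is pressing on the orange bar upright and clear of the fingers. The green bands are ahead, at about (252,285) and (305,453). Continuing through the click.

Emit:
servo_tool(plan=[0,-0.06,0,0,0,0,0,-0.12,0,0,0,0,0,-0.18,0,0,0,0,0,-0.24,0,0,0,0,0,-0.3,0,0,0,0,0,-0.36,0,0,0,0,0,-0.42,0,0,0,0,0,-0.48,0,0,0,0])

```text
time: 12.2
position: [0.4963, 0.0461, 0.0951]
tool_rot: [1.444, 1.569, 0.128]
wrist_force: [6.3, 1.9, -1.9]
width: 0.0173
```

Run:
```python
from w import *
pump()
s=ctrl.snapshot('wrist'); cv2.imwrite('pics/w6.png',cv2.resize(s['color'][130:280,130:330,::-1],(800,600),interpolation=cv2.INTER_CUBIC))
```

```text
t 12.2 pump x,y mm 27.0 -40.3 z 0.0951 F along -6.6 F lat -0.2 Fz -1.9
```

View pics/w6.png

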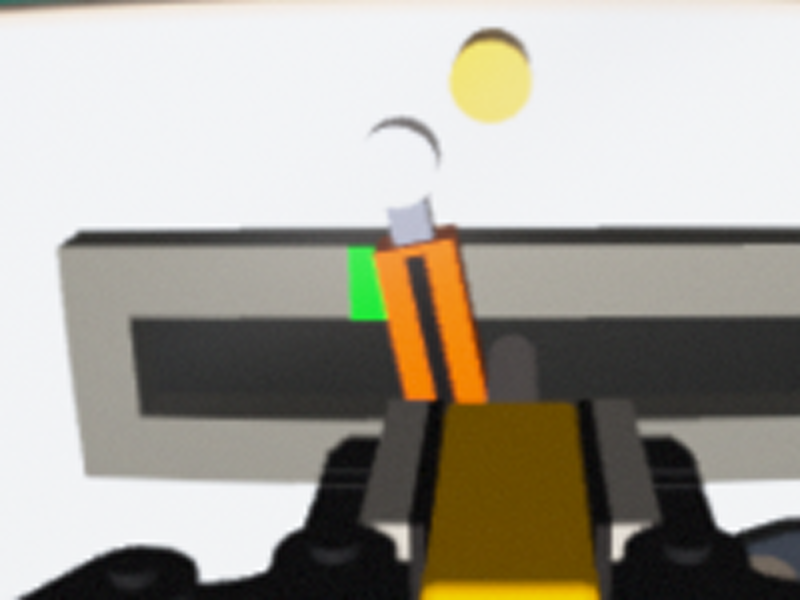

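Emit:
servo_tool(plan=[0,-0.04,0,0,0,0,0,-0.08,0,0,0,0,0,-0.08,0,0,0,0,0,-0.08,0,0,0,0,0,-0.08,0,0,0,0,0,-0.08,0,0,0,0])

```text
time: 12.85
position: [0.4927, 0.0448, 0.0951]
tool_rot: [1.125, 1.568, -0.191]
wrist_force: [5.4, 2.7, -2.1]
width: 0.0171
```

Run:
```python
from w import *
pump()
s=ctrl.snapshot('wrist'); 
h=cv2.cvtColor(s['color'],cv2.COLOR_RGB2HSV)
m=cv2.inRange(h,(5,180,150),(16,255,255)); m=cv2.morphologyEx(m,cv2.MORPH_CLOSE,np.ones((1,9)))
Q=[]
for v in range(196,230,2):
    u=np.flatnonzero(m[v]); 
    if len(u)>8 and u[-1]-u[0]<40: Q.append(fplane(s,(u[0]+u[-1])/2,v,.069)[:2])
Q=np.array(Q); P=[(-122.5+1e3*((q-[.6409,.0838])@[-.9672,-.254]),-40+1e3*((q-[.6409,.0838])@[.254,-.9672])) for q in Q]
P=np.array(P);print(P[::4].round(1)); k=np.polyfit(P[:,1],P[:,0],1)
x=np.polyval(k,-40);print('slope q',.25-np.arctan(k[0]),'x at y=-40',x,'q',.25+np.arctan((x-20)/90))
t=ctrl.snapshot('top'); t0=pickle.load(open('s0.pkl','rb'))['top']
d=cv2.absdiff(t['color'],t0['color']).max(2)
print('change amber',d[145:172,175:197].max(),'spatula',d[200:230,90:165].max(),'beaker',d[148:172,322:345].max(),'jar',d[225:246,388:412].max())
cv2.imwrite('pics/w7.png',cv2.resize(s['color'][130:280,130:330,::-1],(800,600),interpolation=cv2.INTER_CUBIC))
```

```text
t 12.85 pump x,y mm 30.7 -39.9 z 0.0951 F along -6.0 F lat -1.2 Fz -2.1
[[ 45.2 -60.6]
 [ 44.1 -55.6]
 [ 43.3 -50.6]
 [ 41.9 -45.5]
 [ 40.5 -40.2]]
slope q 0.46376596047271357 x at y=-40 40.69331208860763 q 0.4759978102251249
change amber 15 spatula 14 beaker 13 jar 20
```

View pics/w7.png

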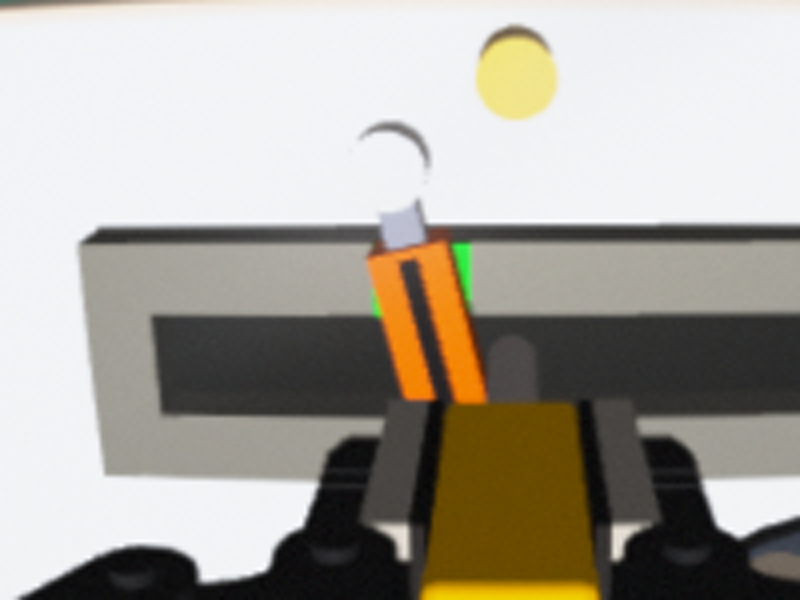

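Picture: the bar's black line, at about (410,265) to (440,395), lies over the middle of the green bands, and the key is upright behind it. Measured q is about 0.47. Handing in.

```bash
python3 -c "
from h import *
print(np.abs(ctrl.observe()['qvel']).max()); pump(); print(ctrl.job_done())"
```

```text
0.0013634733577408136
t 12.95 pump x,y mm 30.7 -39.9 z 0.0951 F along -6.5 F lat 0.2 Fz -1.7
the job is handed in; nothing more can be done
None
```

I took the key from its stand, lowered it into the channel mouth and guided it along the channel at about 3 cm/s. It pushed the tensioner arm past the click, and I handed in at 12.95 s with the key still gripped and holding the arm. `job_done()` gives no verdict.

**Last checks before handing in:**
- **Arm angle:** the wrist picture gave q ≈ 0.476 rad from where the bar crosses the channel, and ≈ 0.464 rad from its slope. The key's position (30.7 mm along pump x) fits 0.476. The black line lay over the green bands, short of the stop.
- **Push:** about 6 to 6.5 N back along the channel at the wrist. The arm was still.
- **Key:** gripped at 17 mm opening and upright. I estimate the tip at pump z ≈ 48 mm, against the 53 mm limit. That figure comes from the grip height and was not seen directly.
- **Bystanders:** the top view showed no visible change at the bottle, beaker, jar or spatula.

**Disagreements:** the first top-view estimate of the channel was about 4 mm off sideways from the wrist and scene views, so I used the wrist value. One reading at first contact showed a 3.5 N sideways force, which was gone in the later readings.

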